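# Load a graphite mould into the vent-drilling jig and nip up the winged clamp screw

### The job

Load the graphite mould into the drill jig for its vent hole: plain end first, lying flat with the recess up, slid in under the bridge and pushed gently fully home against the end stop. Then wind the winged screw down clockwise until its rubber foot clamps the mould firmly, about 25 degrees past first touch and not beyond 30, because over-tightening cracks graphite. Do not knock the drill bush beside the wings, leave the rest of the bench as it is, and let go.

Things in the scene. Friction and masses are not known exactly. Their poses are not given: they have to be found in the camera images.
- mould: Loose dark-grey graphite block, 50 (x) x 140 (y) x 40 mm (z), 0.35 to 0.65 kg; origin at the centre of its underside. Its top has an open recess 30 x 80 mm, 18 mm deep, from y = -55 to +25 mm. The 45 mm next to its +y end are plain and solid: this end goes into the jig first. It starts flat on the bench, recess up, and can be gripped across its 50 mm sides.
- mould_land (a point): Point on top of the mould's plain end where the clamp foot will bear: 50 mm from the mould's centre towards +y, 40 mm above its underside.
- jig: Aluminium drill jig fixed to the bench; origin on the bench, z up. Its slot runs along its y axis, open towards -y. Base plate 140 mm wide (x), from y = -95 to +120 mm, its top 12 mm above the bench. Two cheeks stand on it from y = 30 to 110 mm, inner faces at x = +-27.5 mm (slot 55 mm wide), outer faces at +-41.5 mm. Bridge, stop and bush share its origin and axes.
- slot_mouth (a point): Middle of the slot's mouth on the base plate: jig x = 0, y = 30 mm, 12 mm above the bench. Lead-in plates, up to 52 mm above the bench, flare outwards from the cheeks here to jig y = 7 mm (56 mm apart at the cheeks, 77 mm at their outer ends).
- home (a point): Where the mould's origin lies when it is fully home: jig x = 0 (2.5 mm of play each side), y = 35 mm, 12 mm above the bench. The mould's outer end then stands at jig y = -35 mm, well clear of the bridge, and can be pushed there.
- stop: Steel end stop across the far end of the slot, its face at jig y = 105 mm, from 12 to 48 mm above the bench; origin and axes are those of the jig. Graphite chips when rammed into it: keep the push below 40 N.
- bridge: Dark steel plate over the cheeks, 83 mm wide, jig y = 32 to 110 mm, 60 to 74 mm above the bench; carries the winged screw (axis at jig x = 0, y = 85 mm) in a brass nut up to 82 mm. Under it, on the screw's end, hangs a non-turning rubber foot 18 mm across, at the start 1.3 to 4.6 mm above the top of a loaded mould; how far must be felt. Origin and axes are the jig's.
- wing: Steel wings of the clamp screw: a flat bar 46 mm long (its x axis), 7 mm thick (its y axis), from 6 to 28 mm above the origin, which lies on the screw's vertical axis at the underside of the 17 mm hub. It starts at any angle. Turning it clockwise (from above) drives screw and wings down 16 mm a turn (2.55 mm per rad), and it stays where it is left.
- wing_grip (a point): Point on the screw's axis 21 mm above the wing's origin, 7 mm below the wings' top edge: the height to pinch them. Free turning takes about 0.14 N m. From first touch the clamp load grows by about 75 to 100 N per rad, the torque by about 0.19 to 0.25 N m per rad; firm is over 25 N, graphite cracks at 60 N. From start to firm takes 0.8 to 2.2 rad: often two grasps.
- bush: Hardened steel drill bush, 20 mm across, standing on the bridge beside the screw at jig x = 0, y = 49 mm, its top 100 mm above the bench. The wing tips pass 3 mm from it, their lower part below its top. Origin and axes are those of the jig. Fingers must not press on it.
- tumbler_a: Clear glass tumbler, 74 mm across, 85 mm tall, upright; origin at the centre of its underside. Not to be moved.
- tumbler_b: A second clear glass tumbler, the same. Not to be moved.
- brush: Hand brush lying on the bench; origin under its middle. Not to be moved.
- screwdriver: Screwdriver lying on the bench; origin under its middle. Not to be moved.
- paddle: Small wooden glass-shaping paddle, about 230 mm long with its handle, lying flat; origin under the shoulder of blade and handle. Not to be moved.
- ring_mould: Round graphite mould, 72 mm across, 46 mm tall, with a shallow dish in its top; origin at the centre of its underside. Not to be moved.
- blank: Green pressed-glass paperweight, 76 mm across, 35 mm tall; origin at the centre of its underside. Not to be moved.
Not all that is in view belongs to the job. Leave any green or turquoise look-alike of the mould alone.

How it is judged:
On the way, in this order (a step that is already met when the one before it is completed fails the run):
1. the mould lies home in the jig against the end stop (y of mould in the frame of jig between 0.0325 and 0.0375 m and angle between the y axis of mould and the y axis of jig, either way round below 0.06 rad and angle between mould's own z axis and vertical below 0.04 rad and z of mould in the frame of jig below 0.015 m and x of mould in the frame of jig between -0.006 and 0.006 m and y of mould_land in the frame of jig above 0.06 m and contact force between bridge and mould below 5 N), for 0.2 s.
2. the screw's foot clamps the mould firmly (y of mould in the frame of jig between 0.0325 and 0.0375 m and angle between the y axis of mould and the y axis of jig, either way round below 0.06 rad and angle between mould's own z axis and vertical below 0.04 rad and z of mould in the frame of jig below 0.015 m and x of mould in the frame of jig between -0.006 and 0.006 m and y of mould_land in the frame of jig above 0.06 m and contact force between bridge and mould above 25 N), for 0.2 s.
At the end, for the whole second after the job is handed in: The mould lies flat in the jig's slot, plain end first, within 2.5 mm of the end stop and square to 0.06 rad, clamped by the screw's foot with 25 to 60 N; mould and wings at rest (all of step 2 and contact force between bridge and mould below 60 N and linear speed of mould below 0.01 m/s and angular speed of wing below 0.1 rad/s); the robot touches nothing.
It fails at once if the mould is clamped with more than 60 N (graphite cracks) (contact force between bridge and mould above 60 N).
It fails at once if the mould is rammed against the end stop with more than 40 N (contact force between stop and mould above 40 N).
It fails at once if the robot presses on the drill bush with more than 10 N (contact force between any of the fingers, the arm and bush above 10 N).
It fails at once if another thing on the bench is moved by more than 25 mm (distance of any of tumbler_a, tumbler_b, brush, screwdriver, paddle, ring_mould, blank from where it was at the start of the episode above 0.025 m).
It also fails if it takes over 72 s, if anything falls off the work surface, if the arm or the gripper's body presses on something with over 40 N, if the wrist force passes 120 N, or if a joint passes its speed limit or range.

### The arm

A 6-joint arm with a two-finger parallel gripper is mounted at the origin on the work surface. World frame = base frame: x ahead of the robot, y to its left, z up, the work surface at z = 0. Lengths are in m, angles in rad, forces in N, time in s.
With the tool pointing down it reaches from about 0.375 to 0.9 m from the base axis. Payload 3.1 kg.
Tool frame: the origin (TCP) lies on the centre line of the jaws, within the pads' length; the fingertips stand 11 mm ahead of it and the grasp point (between the pads) lies 8 mm behind it; x points along the fingers, y is the direction in which the jaws open and shut, and the axes are right-handed (so a half turn about x gives the same grasp; the last joint's range is limited). The gripper opens to 87 mm and grips with 3 to 60 N. Pads are 19 mm wide; open, the fingers measure 117 mm over their backs; the gripper's body (75 mm by 190 mm) begins 51 mm behind the grasp point.
Start: joints at [0.929, 0.527, 1.433, -0, 1.181, -0.178], TCP at [0.279, 0.559, 0.234] pointing down, gripper open.
Joint ranges: [-3.08, 3.08], [-0.75, 2.2], [0.22, 2.44], [-1.43, 4.57], [0, 2.65], [-2.85, 2.85]. Speed limits (rad/s): [2.79, 2.79, 3.14, 3.14, 3.14, 3.14].

### API

Orientations are given as a unit quaternion [x, y, z, w].
In Python, from rig import robot, camera, camera_info gives the robot as it stands.
- The arm moves only by the shell command python3 -m inch 'ROWS' [FORCE]. ROWS is JSON, a list that holds one entry, the list of rows, each a list of 5 numbers: the shift along the tool's x, y, z in cm, then the turn about the tool's x in rad, then the opening, from 0 (shut) to 1 (fully open). A call has 1 to 8 rows; each row shifts and turns the pose as measured when the row begins, along the tool's axes as they then stand; what a row does not reach is not made up. A row lasts 1/12 s, in which the tool goes at most 41.7 mm and 7.16 degrees, less where a joint would pass 70% of its speed; a pose out of reach is approached as far as the arm can. A call with a gripper value outside its range is refused whole. The fingers move at their own pace and stop on an object; FORCE is the grip in N (left out, the last holds). Time passes only in rows, so rows that do not move let the fingers close. It gives the time, the measured TCP pose, the force and the opening at its end, in the units of the state.
- robot.get_obs(): the state, without advancing time (a new reading comes with each control period).
- camera(name): name is "scene" or "side" or "wrist"; returns the picture (400x640x3 uint8, red, green, blue); there is no depth.
- camera_info(name): a dict with "camera_matrix" (3x3 intrinsics, pixels), "rvec" (rotation vector, rad) and "tvec" (3), from world to camera coordinates, as OpenCV has them. Camera axes: x right, y down, z forward; pixel columns grow to the right and rows downward; lengths in m; the calibration is good to about 2 mm. A picture is of the moment at which its call begins: read the wrist's pose just before it. camera_info takes no time and is no camera call; for the wrist camera it gives the pose at the moment of the call.
- robot.hand_in(): hands the job in, once; it reports no verdict.
The state is a dict: "time": time; "q": joint angles; "joint_velocities": joint speeds; "joint_torque": joint torques, N m; "position": TCP position; "tool_rot": TCP orientation; "ft_force": force on the tool from outside, world axes, zero at the start; "moment": the same for the moment, N m; "grip_width": finger opening in m.
Only numpy, scipy, OpenCV 4.12 (cv2) and the standard library are available. Lean on these libraries where they do the work, as an engineer would, in place of code of your own. Each camera call takes 0.05 s, during which the arm holds its last target. There are 200 camera calls.

## Working session

There is one attempt and no reset: what is moved stays moved. The work goes in short steps, Python scripts to look and compute and a shell command to move; the robot and the scene stay as the last step left them, time stands still between calls to the robot, and variables do not carry over. Pictures are saved under pics/ and viewed, about 8 in all and at most 12, crops included, and the job is handed in when it is done.

```bash
ls; mkdir -p pics
cat > h.py <<'E'
import numpy as np, cv2
from rig import robot, camera, camera_info
from scipy.spatial.transform import Rotation as R
def snap(n,f):
    ci=camera_info(n); im=camera(n)[:,:,::-1].copy(); cv2.imwrite('pics/'+f+'.png',im)
    np.savez('pics/'+f+'.npz',K=ci['camera_matrix'],r=ci['rvec'],t=ci['tvec']); return im
def load(f):
    d=np.load('pics/'+f+'.npz'); return d['K'],cv2.Rodrigues(d['r'].reshape(3))[0],d['t'].reshape(3)
def ray(f,uv):
    K,M,t=load(f); return -M.T@t, M.T@np.linalg.solve(K,np.array([uv[0],uv[1],1.]))
def onz(f,uv,z):
    o,d=ray(f,uv); return o+d*(z-o[2])/d[2]
def proj(f,P):
    K,M,t=load(f); p=(M@np.atleast_2d(P).T).T+t; p=p@K.T; return p[:,:2]/p[:,2:]
def tri(a,b):
    (o,d),(q,e)=ray(*a),ray(*b); s=np.linalg.lstsq(np.c_[d,-e],q-o,rcond=None)[0]
    return (o+d*s[0]+q+e*s[1])/2, np.linalg.norm(o+d*s[0]-q-e*s[1])
def delta(P,f=None):
    "world displacement vector -> tool cm"
    o=robot.get_obs(); return R.from_quat(o['tool_rot']).inv().apply(np.array(P)-o['position'])*100
E
python3 - <<'E'
from h import *
a=snap('scene','s0');b=snap('side','d0');c=snap('wrist','w0')
o=robot.get_obs(); print(o); print(R.from_quat(o['tool_rot']).as_matrix().round(3))
for n in('s0','d0','w0'):
    K,M,t=load(n); print(n,K[0,0],(-M.T@t).round(3),M[2].round(3))
cv2.imwrite('pics/m0.png',np.vstack([cv2.resize(a,(480,300)),cv2.resize(b,(480,300))]))
E
```

```text
pics
{'time': 0.15, 'q': array([ 9.29543628e-01,  5.28259715e-01,  1.43361526e+00,  7.01847557e-06,
        1.18140891e+00, -1.78495495e-01]), 'joint_velocities': array([-0.00098253, -0.00378176, -0.00354618, -0.00031843,  0.00111849,
        0.00201532]), 'joint_torque': array([ 6.01586380e-04, -4.40431130e+01, -1.76842064e+01,  6.33593928e-02,
        5.52767236e-02, -1.31720640e-04]), 'position': array([0.27864568, 0.55883305, 0.23278975]), 'tool_rot': array([ 0.16160681,  0.68850314, -0.16270181,  0.68802238]), 'ft_force': array([0.13289736, 0.01664929, 0.51080554]), 'moment': array([-0.01941506, -0.02767289, -0.01520994]), 'grip_width': 0.08715838335181417}
[[-0.001  0.446  0.895]
 [-0.001  0.895 -0.446]
 [-1.    -0.002 -0.   ]]
s0 376.17490491523563 [ 1.155 -0.16   0.891] [-0.623  0.111 -0.774]
d0 403.368543596752 [ 0.386 -0.82   1.03 ] [ 0.101  0.631 -0.769]
w0 290.2164863796885 [0.208 0.595 0.385] [ 0.256 -0.13  -0.958]
```

View pics/s0.png

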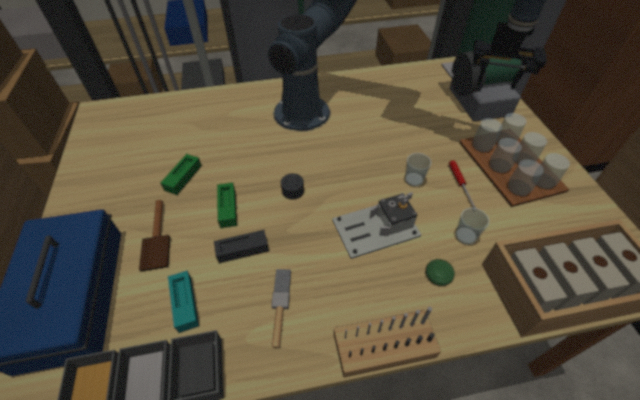

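View pics/d0.png

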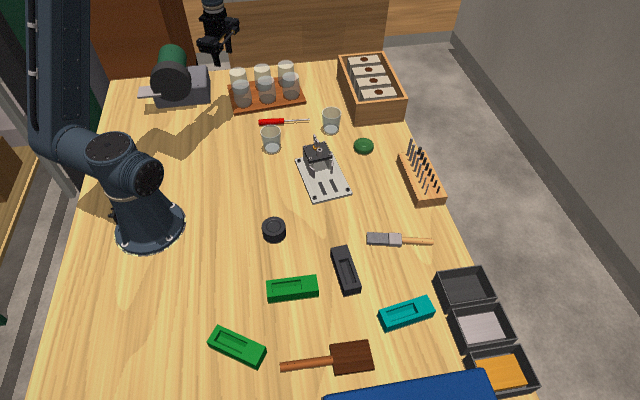

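Scene shows four mould-shaped blocks: the dark-grey one at scene (241,245) / side (345,270); two green ones at scene (181,174) and (227,205); a turquoise one at scene (182,300). Only the dark-grey one fits "dark-grey graphite". The jig is at scene (378,225) / side (322,172). I'll confirm both in an enlarged crop.

Run:
```python
from h import *
a=cv2.imread('pics/s0.png');b=cv2.imread('pics/d0.png')
def crop(im,u,v,w=100,h=75):
    return cv2.resize(im[v:v+h,u:u+w],(400,300),interpolation=cv2.INTER_CUBIC)
m=np.vstack([np.hstack([crop(a,195,210),crop(b,295,235)]),np.hstack([crop(a,328,185),crop(b,272,130)])])
m=cv2.convertScaleAbs(m,alpha=1.5,beta=15); cv2.imwrite('pics/c1.png',m)
```

```text
(no output)
```

View pics/c1.png

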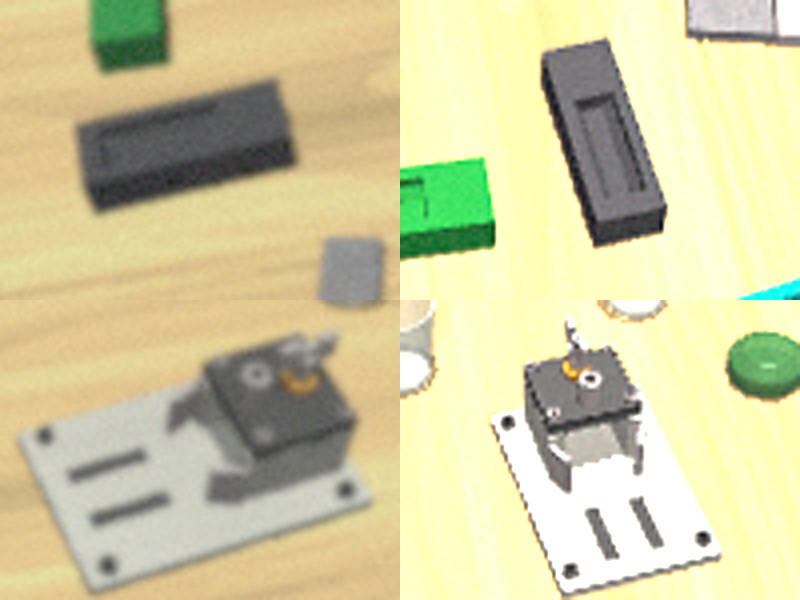

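Crops confirm: dark-grey mould, recess up, plain end toward image right in scene / up in side (world +y); jig mouth faces the mould (world -y), bridge with screw, brass nut and bush visible.

Run:
```python
from h import *
S=lambda x,y,u,v,ox,oy:(u+(x-ox)/4-.375,v+(y-oy)/4-.375)
sm=[S(x,y,195,210,0,0) for x,y in [(78,127),(276,82),(293,146),(97,183)]]
dm=[S(x,y,295,235,400,0) for x,y in [(594,218),(545,58),(607,41),(664,205)]]
for p,q in zip(sm,dm): print('mould',onz('s0',p,.04).round(4),onz('d0',q,.04).round(4),[np.round(v,4) for v in tri(('s0',p),('d0',q))])
sj=[S(x,y,328,185,0,300) for x,y in [(20,437),(93,587),(370,498)]]
dj=[S(x,y,272,130,400,300) for x,y in [(492,413),(563,592),(720,553)]]
for p in sj: print('js',onz('s0',p,.012).round(4))
for p in dj: print('jd',onz('d0',p,.012).round(4))
# bush top z=.1, bridge corners z=.074
print('bush',onz('s0',S(257,373,328,185,0,300),.1).round(4),onz('d0',S(590,378,272,130,400,300),.1).round(4))
print([np.round(v,4) for v in tri(('s0',S(257,373,328,185,0,300)),('d0',S(590,378,272,130,400,300)))])
print('br s',[onz('s0',S(x,y,328,185,0,300),.074).round(4) for x,y in[(205,362),(300,335),(355,415),(262,455)]])
print('br d',[onz('d0',S(x,y,272,130,400,300),.074).round(4) for x,y in[(527,368),(615,347),(640,400),(545,425)]])
```

```text
mould [ 0.5508 -0.3307  0.04  ] [ 0.5463 -0.3321  0.04  ] [array([ 0.5474, -0.3309,  0.0361]), np.float64(0.0016)]
mould [ 0.5408 -0.1954  0.04  ] [ 0.5379 -0.202   0.04  ] [array([ 0.538 , -0.1969,  0.0342]), np.float64(0.0033)]
mould [ 0.595  -0.1899  0.04  ] [ 0.5853 -0.1951  0.04  ] [array([ 0.5877, -0.1896,  0.03  ]), np.float64(0.0017)]
mould [ 0.5977 -0.3195  0.04  ] [ 0.595  -0.3304  0.04  ] [array([ 0.5949, -0.3234,  0.0319]), np.float64(0.0067)]
js [0.5212 0.0046 0.012 ]
js [0.6538 0.0249 0.012 ]
js [0.6226 0.2333 0.012 ]
jd [0.4874 0.2158 0.012 ]
jd [0.5167 0.0008 0.012 ]
jd [0.6522 0.0207 0.012 ]
bush [0.5644 0.1566 0.1   ] [0.565 0.154 0.1  ]
[array([0.5648, 0.156 , 0.0993]), np.float64(0.002)]
br s [array([0.5281, 0.1346, 0.074 ]), array([0.5179, 0.208 , 0.074 ]), array([0.5936, 0.2204, 0.074 ]), array([0.613 , 0.1478, 0.074 ])]
br d [array([0.5184, 0.2025, 0.074 ]), array([0.5983, 0.2163, 0.074 ]), array([0.6072, 0.1476, 0.074 ]), array([0.523 , 0.1313, 0.074 ])]
```

```bash
for i in 1; do python3 -m inch '[[[0,-2.9,2.99,0,1],[0,-2.9,2.99,0,1],[0,-2.9,2.99,0,1],[0,-2.9,2.99,0,1],[0,-2.9,2.99,0,1],[0,-2.9,2.99,0,1],[0,-2.9,2.99,0,1],[0,-2.9,2.99,0,1]]]' 20; done; python3 -m inch '[[[0,-2.9,2.99,0,1],[0,-2.9,2.99,0,1],[0,-2.9,2.99,0,1],[0,-2.9,2.99,0,1],[0,-2.9,2.99,0,1],[0,-2.9,2.99,0,1],[0,-2.9,2.99,0,1],[0,0,0,0,1]]]'
python3 -m inch '[[[0,0,0,0.12,1],[0,0,0,0.12,1],[0,0,0,0.12,1],[0,0,0,0.12,1],[0,0,0,0.12,1],[0,0,0,0.12,1],[0,0,0,0.12,1],[0,0,0,0.12,1]]]'
python3 -c "
from h import *
print(delta([.568,-.262,.2]))"
```

```text
time: 0.82
position: [0.3882, 0.248, 0.2295]
tool_rot: [0.158, 0.69, -0.155, 0.689]
ft_force: [1.5, 0.9, -1.0]
grip_width: 0.087
time: 1.48
position: [0.49, -0.0341, 0.2289]
tool_rot: [0.159, 0.687, -0.158, 0.691]
ft_force: [0.8, 0.7, -0.1]
grip_width: 0.0869
time: 2.15
position: [0.4885, -0.0363, 0.2269]
tool_rot: [0.47, 0.529, -0.469, 0.528]
ft_force: [-0.2, 0.3, 0.1]
grip_width: 0.0868
[ 2.63042883  5.23604231 23.35457467]
```

```bash
python3 -m inch '[[[0.3,0.65,2.92,0.06,1],[0.3,0.65,2.92,0,1],[0.3,0.65,2.92,0,1],[0.3,0.65,2.92,0,1],[0.3,0.65,2.92,0,1],[0.3,0.65,2.92,0,1],[0.3,0.65,2.92,0,1],[0.3,0.65,2.92,0,1]]]'
python3 -m inch '[[[0,0,0,0,1],[0,0,0,0,1]]]'
python3 - <<'E'
from h import *
im=snap('wrist','w1'); o=robot.get_obs(); print(o['position'],o['q'].round(2),R.from_quat(o['tool_rot']).as_matrix().round(3))
hsv=cv2.cvtColor(im,cv2.COLOR_BGR2HSV)
m=((hsv[...,2]<115)&(hsv[...,1]<70)).astype(np.uint8)
n,l,s,c=cv2.connectedComponentsWithStats(m)
for i in range(1,n):
    if s[i,4]>400: print(s[i],c[i].round(1))
print(proj('w1',[[.568,-.262,.04]]))
E
```

```text
time: 2.82
position: [0.553, -0.2629, 0.1987]
tool_rot: [0.485, 0.52, -0.484, 0.511]
ft_force: [-0.4, 0.5, 0.7]
grip_width: 0.0873
time: 2.98
position: [0.5543, -0.2687, 0.1971]
tool_rot: [0.486, 0.517, -0.485, 0.51]
ft_force: [-0.1, 0.2, -0.5]
grip_width: 0.0871
[ 0.55445452 -0.2689818   0.19713617] [-0.63  0.56  1.49  0.    1.1  -0.69] [[-0.006  0.998  0.057]
 [ 0.007  0.057 -0.998]
 [-1.    -0.006 -0.007]]
[ 103    0   95   48 3368] [155.2  19.1]
[ 306  119   49  126 5165] [329.7 178.4]
[    0   232   640   168 70617] [320.6 326.4]
[[330.88160893 184.77245521]]
```

View pics/w1.png

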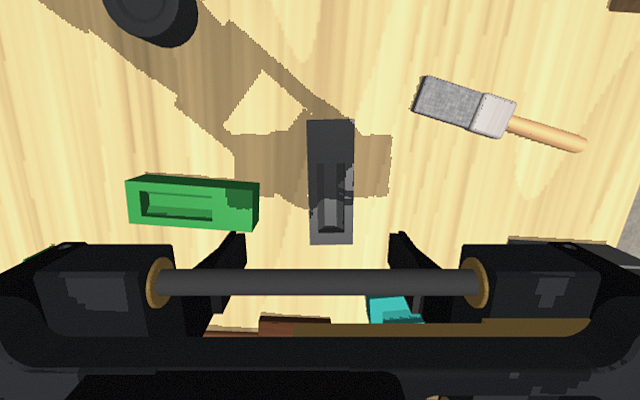

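Run:
```python
from h import *
im=cv2.imread('pics/w1.png'); hsv=cv2.cvtColor(im,cv2.COLOR_BGR2HSV)
m=((hsv[...,2]<135)&(hsv[...,1]<70)).astype(np.uint8)
L=[];Rr=[]
for v in range(126,240,6):
    u=np.where(m[v,290:375])[0]+290; L.append(onz('w1',(u.min()-.5,v),.04)); Rr.append(onz('w1',(u.max()+.5,v),.04))
L=np.array(L);Rr=np.array(Rr)
for n,P in(('L',L),('R',Rr)):
    k=np.polyfit(P[:,1],P[:,0],1); print(n,k.round(4),'x at -.262',np.polyval(k,-.262).round(4),np.std(P[:,0]-np.polyval(k,P[:,1])).round(4))
for u in (322,330,338):
    v=np.where(m[100:232,u])[0]+100; print(onz('w1',(u,v.min()-.5),.04).round(4), onz('w1',(u,244),.04).round(4))
```

```text
L [-0.0804  0.5218] x at -.262 0.5429 0.0003
R [-0.0733  0.5732] x at -.262 0.5924 0.0003
[ 0.5542 -0.1938  0.04  ] [ 0.5625 -0.333   0.04  ]
[ 0.5624 -0.1934  0.04  ] [ 0.5718 -0.3325  0.04  ]
[ 0.5705 -0.1919  0.04  ] [ 0.5811 -0.3319  0.04  ]
```

```bash
python3 -m inch '[[[2.0,0.68,-0.26,-0.02,1],[3.0,0.67,-0.26,0,1],[3,0,0,0,1],[3,0,0,0,1],[2.5,0,0,0,1],[1.0,0,0,0,1],[0,0,0,0,1]]]'
python3 -c "
from h import *
print(delta([.5677,-.263,.02]));print(R.from_quat(robot.get_obs()['tool_rot']).as_matrix().round(3))"
```

```text
time: 3.62
position: [0.5682, -0.2525, 0.0514]
tool_rot: [0.479, 0.523, -0.477, 0.519]
ft_force: [0.2, -0.0, 0.6]
grip_width: 0.0868
[ 3.13443129 -0.12960155  1.06300365]
[[-0.003  0.996  0.085]
 [ 0.006  0.085 -0.996]
 [-1.    -0.002 -0.006]]
```

```bash
python3 -m inch '[[[1.2,-0.13,1.06,0,1],[1.0,0,0,0,1],[0.7,0,0,0,1],[0,0,0,0,1]]]'
python3 -c "
from h import *
print(delta([.5677,-.263,.02]))"
```

```text
time: 3.95
position: [0.5696, -0.2634, 0.0237]
tool_rot: [0.479, 0.522, -0.477, 0.521]
ft_force: [-1.1, 0.2, 0.3]
grip_width: 0.0866
[ 0.37259859 -0.19050643 -0.05299125]
```

Close in place and lift.

```bash
python3 -m inch '[[[0.35,-0.15,0,0,0.6],[0,0,0,0,0.3],[0,0,0,0,0.3],[0,0,0,0,0.3],[0,0,0,0,0.3],[0,0,0,0,0.3]]]' 28
python3 -m inch '[[[-1,0,0,0,0.3],[-2,0,0,0,0.3],[-3,0,0,0,0.3],[-1,0,0,0,0.3],[0,0,0,0,0.3],[0,0,0,0,0.3]]]'
python3 -c "
from h import *
o=robot.get_obs()
print(o['grip_width'],o['ft_force'],o['moment'],o['position']);print(R.from_quat(robot.get_obs()['tool_rot']).as_matrix().round(3))"
```

```text
time: 4.45
position: [0.5696, -0.2652, 0.0227]
tool_rot: [0.479, 0.52, -0.476, 0.523]
ft_force: [0.9, 0.2, -1.1]
grip_width: 0.0548
time: 4.95
position: [0.5649, -0.2621, 0.0914]
tool_rot: [0.479, 0.524, -0.477, 0.518]
ft_force: [0.9, -0.9, -6.8]
grip_width: 0.0499
0.04985123941266341 [ 0.86997869 -0.94516018 -6.76449068] [-0.11992426 -0.01227666 -0.00882771] [ 0.56488738 -0.26211577  0.09137941]
[[-0.005  0.996  0.086]
 [ 0.007  0.087 -0.996]
 [-1.    -0.004 -0.008]]
```

```bash
python3 -m inch '[[[0,0.55,-2,0,0.3],[0,0.55,-3.7,0,0.3],[0,0.55,-4,0,0.3],[0,0.55,-4,0,0.3],[0,0.55,-4,0,0.3],[0,0.55,-4,0,0.3],[0,0.55,-3.5,0,0.3],[0,0.55,-2,-0.05,0.3]]]'
python3 -m inch '[[[0,0,0,0,0.3],[0,0,0,0,0.3]]]'
python3 - <<'E'
from h import *
o=robot.get_obs(); print(R.from_quat(o['tool_rot']).as_matrix().round(3))
im=snap('wrist','w2'); s=snap('scene','s2'); d=snap('side','d2')
E
```

```text
time: 5.62
position: [0.5812, 0.0155, 0.0804]
tool_rot: [0.466, 0.536, -0.471, 0.524]
ft_force: [0.2, -0.1, -7.5]
grip_width: 0.0499
time: 5.78
position: [0.5788, 0.0222, 0.0771]
tool_rot: [0.463, 0.54, -0.469, 0.524]
ft_force: [0.8, -0.9, -6.7]
grip_width: 0.0498
[[-0.023  0.991  0.131]
 [ 0.009  0.132 -0.991]
 [-1.    -0.022 -0.012]]
```

View pics/w2.png

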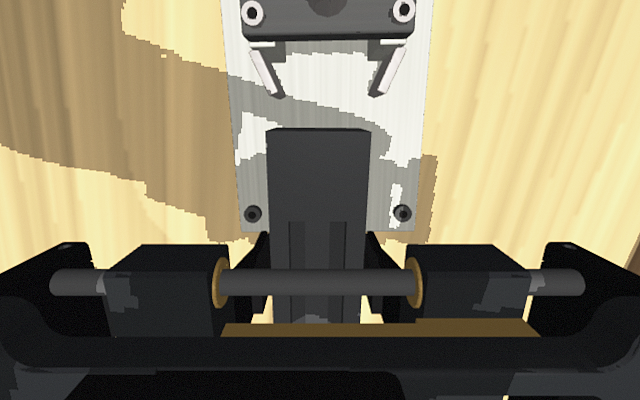

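Run:
```python
from h import *
im=cv2.imread('pics/w2.png'); hsv=cv2.cvtColor(im,cv2.COLOR_BGR2HSV)
S=cv2.GaussianBlur(hsv[...,1],(3,3),0)
L=[];Rr=[]
for v in list(range(50,226,5)):
    low=S[v]<55
    u=np.where(low[205:262])[0]; 
    if len(u): L.append([u[0]+205-.5,v])
    u=np.where(low[395:450])[0]
    if len(u): Rr.append([u[-1]+395+.5,v])
def fit(px,z):
    P=np.array([onz('w2',p,z) for p in px])
    for _ in range(4):
        k=np.polyfit(P[:,1],P[:,0],1); r=P[:,0]-np.polyval(k,P[:,1]); P=P[abs(r)<max(.001,1.5*r.std())]
    return k,len(P),r.std()
a=fit(L,.012); b=fit(Rr,.012); print(a,b)
for y in(.03,.1068): print(y,np.polyval(a[0],y),np.polyval(b[0],y),np.polyval(a[0],y)-np.polyval(b[0],y))
for p in((252,214),(403,213)): print('hole',onz('w2',p,.012).round(4))
for p in((283,97),(372,97)): print('lead tip',onz('w2',p,.052).round(4))
for p in((252,13),(404,10)): print('bolt',onz('w2',p,.076).round(4))
for p in((241,38),(416,38)): print('bridge front',onz('w2',p,.074).round(4))
c=[onz('w2',p,.105).round(4) for p in((267.5,129),(370,129))]; print('mould front',c)
for u in(262,300,340,380): 
    v=np.where(S[215:245,u if u<265 or u>375 else 258]>70)[0]; print(u,v[:1]+215)
```

```text
(array([-0.14696255,  0.51773301]), 36, np.float64(0.00022307819520978457)) (array([-0.1418229 ,  0.65840934]), 36, np.float64(0.00023657719572905384))
0.03 0.513324136185829 0.6541546487407979 -0.14083051255496892
0.1068 0.5020374125474861 0.643262650249915 -0.1412252377024289
hole [0.5253 0.0189 0.012 ]
hole [0.6435 0.0361 0.012 ]
lead tip [0.5467 0.1078 0.052 ]
lead tip [0.5978 0.1145 0.052 ]
bolt [0.5319 0.1418 0.076 ]
bolt [0.6019 0.1518 0.076 ]
bridge front [0.5268 0.1311 0.074 ]
bridge front [0.6105 0.1417 0.074 ]
mould front [array([0.5488, 0.0919, 0.105 ]), array([0.5914, 0.0976, 0.105 ])]
262 [232]
300 [232]
340 [232]
380 [232]
```

```bash
python3 -m inch '[[[0.5,0.3,-0.5,-0.012,0.3],[1.0,0.3,-0.6,0,0.3],[1.0,0,0,0,0.3],[0.7,0,0,0,0.3],[0,0,0,0,0.3],[0,0,0,0,0.3]]]'
cat >> h.py <<'E'
JO=np.array([.5727,.106,0]);JY=.1437
def jig():
    o=robot.get_obs(); M=R.from_quat(o['tool_rot']).as_matrix(); J=R.from_euler('z',JY)
    print('t',round(o['time'],2),'jig-frame TCP mm',(J.inv().apply(o['position']-JO)*1000).round(1),'yaw err',round(np.arctan2(M[1,1],M[0,1])-JY,4),'F jig',J.inv().apply(o['ft_force']).round(1),'M',o['moment'].round(2),'w',round(o['grip_width']*1000,1)); print('toolx',M[:,0].round(3))
    return J,M,o
def goto(p):
    J,M,o=jig(); print('tool cm',(M.T@(J.apply(np.array(p)/1000)+JO-o['position'])*100).round(2))
E
python3 -c "
from h import *
goto([0,-72,36])"
```

```text
time: 6.43
position: [0.5846, 0.0274, 0.0412]
tool_rot: [0.463, 0.54, -0.468, 0.525]
ft_force: [-0.1, -0.8, -6.0]
grip_width: 0.0497
t 6.43 jig-frame TCP mm [  0.5 -79.5  41.2] yaw err -0.0104 F jig [-0.2 -0.8 -6. ] M [-0.1   0.01 -0.04] w 49.7
toolx [-0.021  0.008 -1.   ]
tool cm [ 0.53 -0.05 -0.74]
```

```bash
python3 -m inch '[[[0.3,-0.05,-0.5,-0.02,0.3],[0.3,0,-0.5,0,0.3],[0,0,-0.5,0,0.3],[0,0,0,0,0.3]]]'
python3 - <<'E'
from h import *
goto([0,-40,36]); im=snap('wrist','w3')
E
```

```text
time: 6.77
position: [0.5853, 0.0322, 0.0425]
tool_rot: [0.454, 0.54, -0.464, 0.536]
ft_force: [-0.4, -0.3, -5.8]
grip_width: 0.05
t 6.77 jig-frame TCP mm [  1.9 -74.9  42.5] yaw err 0.0153 F jig [-0.4 -0.2 -5.8] M [-0.04 -0.04  0.  ] w 50.0
toolx [-0.013 -0.007 -1.   ]
tool cm [ 0.63 -0.13 -3.49]
```

View pics/w3.png

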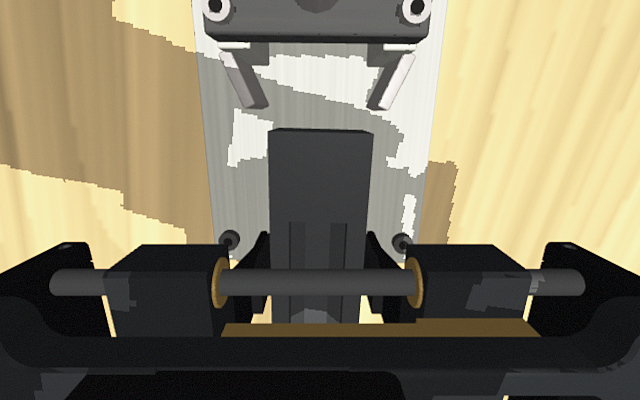

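Mould (269–372, top edge row 129) is centred between the lead-in tips (265,105) and (372,108). Continue lowering.

```bash
python3 -m inch '[[[0.4,-0.1,0,0.015,0.3],[0.4,0,0,0,0.3],[0,0,0,0,0.3],[0,0,0,0,0.3]]]'
python3 -c "
from h import *
goto([0,-40,36])"
```

```text
time: 7.15
position: [0.5863, 0.032, 0.0416]
tool_rot: [0.459, 0.535, -0.467, 0.534]
ft_force: [0.5, 0.3, -6.9]
grip_width: 0.0497
t 7.15 jig-frame TCP mm [  2.9 -75.2  41.6] yaw err -0.0013 F jig [ 0.5  0.3 -6.9] M [-0.02  0.08 -0.01] w 49.7
toolx [-0.008 -0.008 -1.   ]
tool cm [ 0.54 -0.29 -3.52]
```

```bash
python3 -m inch '[[[0.5,-0.3,0,0,0.3],[0.5,-0.3,0,0,0.3],[0.5,0,0,0,0.3],[0.2,0,0,0,0.3]]]'
python3 -c "
from h import *
goto([0,-40,36])"
```

```text
time: 7.48
position: [0.5863, 0.0317, 0.0385]
tool_rot: [0.464, 0.53, -0.464, 0.538]
ft_force: [-0.7, -0.1, -5.9]
grip_width: 0.0499
t 7.48 jig-frame TCP mm [  2.8 -75.5  38.5] yaw err -0.0044 F jig [-0.7  0.  -5.9] M [-0.07  0.09  0.04] w 49.9
toolx [ 0.008 -0.008 -1.   ]
tool cm [ 0.22 -0.3  -3.55]
```

```bash
python3 -m inch '[[[0.5,-0.6,0,0,0.3],[0,0,0,0,0.3]]]'
python3 -c "
from h import *
goto([0,-40,36])"
```

```text
time: 7.65
position: [0.5876, 0.032, 0.0392]
tool_rot: [0.469, 0.524, -0.46, 0.542]
ft_force: [-0.3, 0.3, -6.8]
grip_width: 0.0498
t 7.65 jig-frame TCP mm [  4.1 -75.4  39.2] yaw err -0.0064 F jig [-0.3  0.4 -6.8] M [-0.02  0.14  0.03] w 49.8
toolx [ 0.026 -0.007 -1.   ]
tool cm [ 0.28 -0.44 -3.54]
```

```bash
python3 -c "
from h import *
print(robot.get_obs()['q'].round(4))"; python3 -m inch '[[[0,-1.2,0,0,0.3],[0,0,0,0,0.3]]]' | head -2
python3 -c "
from h import *
print(robot.get_obs()['q'].round(4)); goto([0,-40,36])"
```

```text
[-0.1336  0.7494  1.6802 -0.0053  0.6849 -0.2667]
time: 7.82
position: [0.5761, 0.0308, 0.0383]
[-0.1387  0.7418  1.7118 -0.0046  0.6592 -0.2725]
t 7.82 jig-frame TCP mm [ -7.4 -74.9  38.3] yaw err -0.0061 F jig [-2.4 -0.1 -7. ] M [-0.04  0.38 -0.01] w 50.1
toolx [ 0.028 -0.007 -1.   ]
tool cm [ 0.21  0.71 -3.5 ]
```

```bash
python3 -m inch '[[[0,0.4,0,0,0.3],[0,0.4,0,0,0.3]]]' | head -2
python3 -c "
from h import *
print(robot.get_obs()['q'].round(4)); goto([0,-40,36])"
```

```text
time: 7.98
position: [0.5777, 0.031, 0.0381]
[-0.1361  0.7468  1.6953 -0.0103  0.6865 -0.2677]
t 7.98 jig-frame TCP mm [ -5.8 -74.9  38.1] yaw err -0.0042 F jig [-12.6  -3.5  13.9] M [-0.89  1.89 -0.19] w 50.2
toolx [ 0.012 -0.008 -1.   ]
tool cm [ 0.18  0.57 -3.5 ]
```

Run:
```python
from h import *
a=snap('scene','s4');b=snap('side','d4');w=snap('wrist','w4')
def crop(im,u,v,w=120,h=90): return cv2.convertScaleAbs(cv2.resize(im[v:v+h,u:u+w],(400,300),interpolation=cv2.INTER_CUBIC),alpha=1.5,beta=15)
print(jig()[2]['ft_force'])
cv2.imwrite('pics/c4.png',np.vstack([np.hstack([crop(a,310,170),crop(b,260,125)]),np.hstack([cv2.resize(w[60:260,180:460],(420,300)),cv2.resize(w,(380,300))])]))
```

```text
t 8.13 jig-frame TCP mm [ -5.8 -74.9  38.1] yaw err -0.0039 F jig [-9.5 -3.  10.6] M [-0.75  1.45  0.04] w 50.0
toolx [ 0.012 -0.008 -1.   ]
[-8.9625558  -4.32304224 10.58857088]
```

View pics/c4.png

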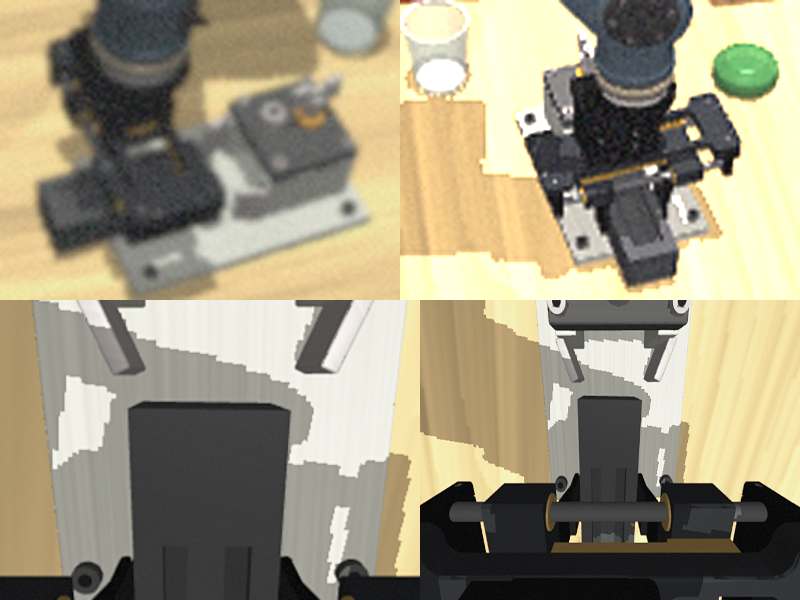

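Run:
```python
from h import *
from scipy.optimize import brentq
for f,l,r,z in(('w2',(267.5,129),(370,129),.0771),('w3',(269,129),(372,129),.0425),('w4',(266.7,128.7),(373.3,132.7),.0381)):
    g=lambda h:np.linalg.norm(onz(f,l,h)-onz(f,r,h))-.05
    h=brentq(g,0,.2); print(f,'top front z',round(h,4),'flat would be',z+.0173,'mid',((onz(f,l,h)+onz(f,r,h))/2).round(4))
```

```text
w2 top front z 0.0844 flat would be 0.0944 mid [0.5699 0.0939 0.0844]
w3 top front z 0.0492 flat would be 0.059800000000000006 mid [0.5753 0.1038 0.0492]
w4 top front z 0.0498 flat would be 0.055400000000000005 mid [0.5688 0.1024 0.0498]
```

```bash
python3 -m inch '[[[0,0,0,0,0.65],[0,0,0,0,0.65],[0,0,0,0,0.7],[0,0,0,0,1]]]'
python3 - <<'E'
from h import *
w=snap('wrist','w5'); goto([0,-118,30])
g=cv2.cvtColor(w,cv2.COLOR_BGR2HSV)[...,2]
for v in (140,160,180,200): 
    u=np.where(g[v,250:390]<75)[0]+250; print(v,u.min(),u.max())
E
```

```text
time: 8.47
position: [0.5808, 0.0305, 0.0377]
tool_rot: [0.466, 0.527, -0.463, 0.54]
ft_force: [-0.0, -0.0, -0.5]
grip_width: 0.0613
t 8.52 jig-frame TCP mm [ -2.7 -75.9  37.7] yaw err -0.0051 F jig [ 0.2 -0.9  0.3] M [-0.09  0.04  0.01] w 64.9
toolx [ 0.017 -0.008 -1.   ]
tool cm [0.82 0.28 4.2 ]
140 259 365
160 260 364
180 261 363
200 262 361
```

Run:
```python
from h import *
w=cv2.imread('pics/w5.png'); g=cv2.cvtColor(w,cv2.COLOR_BGR2HSV)[...,2]
J=R.from_euler('z',JY)
jl=lambda uv:(J.inv().apply(onz('w5',uv,.052)-JO)*1000).round(1)
for v in (140,170,200):
    u=np.where(g[v,250:390]<75)[0]+250; print(jl((u.min()-.5,v)),jl((u.max()+.5,v)))
for u in(285,310,340):
    v=np.where(g[110:160,u]<75)[0]+110; print(v.min(),jl((u,v.min()-.5)))
```

```text
[-30.1  -7.8  52. ] [19.5 -8.1 52. ]
[-30.5 -21.8  52. ] [ 19.7 -22.3  52. ]
[-30.5 -36.8  52. ] [ 18.8 -37.4  52. ]
127 [-17.6  -1.8  52. ]
127 [-6.2 -1.9 52. ]
127 [ 7.6 -2.  52. ]
```

```bash
python3 -m inch '[[[0.3,-0.1,1.3,0,1],[0.4,-0.1,1.3,0,1],[0.4,-0.1,1.3,0,1],[0,0,0.2,0,1],[0,0,0,0,1]]]'
python3 - <<'E'
from h import *
goto([-5.5,-117,30])
E
```

```text
time: 8.93
position: [0.5861, -0.0156, 0.0253]
tool_rot: [0.466, 0.526, -0.462, 0.541]
ft_force: [-0.8, 0.0, -0.6]
grip_width: 0.0862
t 8.93 jig-frame TCP mm [  -4.2 -122.3   25.3] yaw err -0.0049 F jig [-0.8  0.1 -0.6] M [-0.09  0.07  0.03] w 86.2
toolx [ 0.019 -0.009 -1.   ]
tool cm [-0.48 -0.12 -0.52]
```

```bash
python3 -m inch '[[[-0.7,0,0,0,1],[0,0,0,0,0.8],[0,0,0,0,0.3],[0,0,0,0,0.3],[0,0,0,0,0.3],[0,0,0,0,0.3],[0,0,0,0,0.3]]]' 15
python3 -m inch '[[[0,0.3,-1.2,0,0.3],[0,0.3,-1.2,0,0.3],[0,0,-1.0,0,0.3],[0,0,0,0,0.3]]]'
python3 - <<'E'
from h import *
goto([0,-50,30]); w=snap('wrist','w6');g=cv2.cvtColor(w,cv2.COLOR_BGR2HSV)[...,2]
J=R.from_euler('z',JY)
jl=lambda uv:(J.inv().apply(onz('w6',uv,.052)-JO)*1000).round(1)
for v in range(80,220,15):
    u=np.where(g[v,240:400]<75)[0]+240
    if len(u): print(v,u.min(),u.max(),jl((u.min()-.5,v)),jl((u.max()+.5,v)))
E
```

```text
time: 9.52
position: [0.5856, -0.0156, 0.0335]
tool_rot: [0.467, 0.526, -0.462, 0.54]
ft_force: [-0.5, 0.6, 0.2]
grip_width: 0.0553
time: 9.85
position: [0.587, 0.0187, 0.0334]
tool_rot: [0.464, 0.526, -0.463, 0.542]
ft_force: [-0.7, 1.2, 0.8]
grip_width: 0.0505
t 9.85 jig-frame TCP mm [  1.7 -88.5  33.4] yaw err -0.0026 F jig [-0.5  1.3  0.8] M [ 0.2   0.37 -0.01] w 50.5
toolx [ 0.019 -0.013 -1.   ]
tool cm [ 0.27 -0.18 -3.85]
80 246 379 [-28.8   4.9  52. ] [27.8  4.8 52. ]
95 254 311 [-25.8  -1.   52. ] [-1.1 -1.1 52. ]
110 256 357 [-25.4  -7.1  52. ] [18.9 -7.3 52. ]
125 257 369 [-25.4 -13.4  52. ] [ 24.5 -13.6  52. ]
140 258 368 [-25.3 -19.9  52. ] [ 24.4 -20.2  52. ]
155 259 368 [-25.3 -26.6  52. ] [ 24.7 -26.9  52. ]
170 261 368 [-24.9 -33.5  52. ] [ 25.1 -33.9  52. ]
185 262 367 [-24.8 -40.6  52. ] [ 24.9 -41.1  52. ]
200 263 367 [-24.8 -48.   52. ] [ 25.3 -48.5  52. ]
215 265 366 [-24.3 -55.6  52. ] [ 25.2 -56.1  52. ]
```

```bash
python3 -m inch '[[[0,0,-1.0,0,0.3],[0,0,-1.0,0,0.3],[0,0,-1.0,0,0.3],[0,0,-1.0,0,0.3],[0,0,0,0,0.3]]]'
python3 - <<'E'
from h import *
goto([0,-15,30]); w=snap('wrist','w7')
E
```

```text
time: 10.32
position: [0.5834, 0.0581, 0.0335]
tool_rot: [0.464, 0.524, -0.462, 0.545]
ft_force: [-0.6, 3.4, -0.4]
grip_width: 0.0501
t 10.32 jig-frame TCP mm [  3.7 -48.9  33.5] yaw err -0.0008 F jig [-0.1  3.5 -0.4] M [0.57 0.15 0.01] w 50.1
toolx [ 0.024 -0.017 -1.   ]
tool cm [ 0.27 -0.38 -3.4 ]
```

View pics/w7.png

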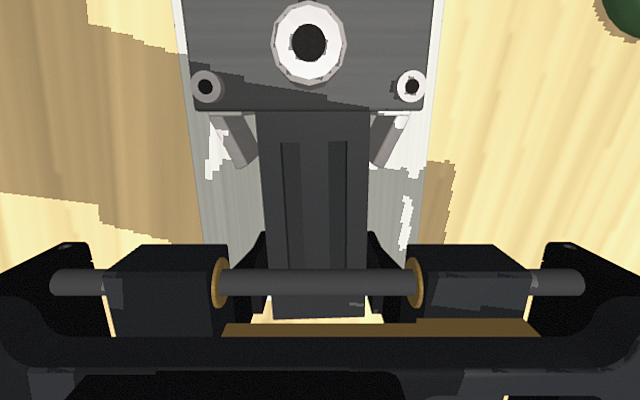

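```bash
cat >> h.py <<'E'
def mould(f,v_recess=None,rows=(120,150,180,210)):
    w=cv2.imread('pics/'+f+'.png'); g=cv2.cvtColor(w,cv2.COLOR_BGR2HSV)[...,2]; J=R.from_euler('z',JY)
    jl=lambda uv,z=.052:(J.inv().apply(onz(f,uv,z)-JO)*1000).round(1)
    for v in rows:
        u=315; a=u
        while g[v,a]<85: a-=1
        b=u
        while g[v,b]<85: b+=1
        l,r=jl((a+.5,v)),jl((b-.5,v)); print(v,a,b,l[:2],r[:2],'mid',((l+r)/2)[:2])
    if v_recess: print('centre y from recess',jl((315,v_recess))[1]-25)
E
python3 - <<'E'
from h import *
mould('w7',142); J=R.from_euler('z',JY)
for p in((308.5,42),): print('bush',J.inv().apply(onz('w7',p,.1)-JO)*1000)
for p in((205,86),(412,86)): print('bolt',J.inv().apply(onz('w7',p,.078)-JO)*1000)
E
```

```text
120 255 370 [-23.7  28.3] [26.3 28.2] mid [ 1.3  28.25]
150 257 377 [-23.7  15.3] [30.2 15. ] mid [ 3.25 15.15]
180 260 368 [-23.2   1.4] [26.8  1.1] mid [1.8  1.25]
210 263 367 [-22.6 -13.4] [ 27.1 -13.9] mid [  2.25 -13.65]
centre y from recess -6.199999999999999
bush [ -0.11021354  49.68758399 100.        ]
bolt [-35.24354181  40.52131576  78.        ]
bolt [35.12042007 40.48873596 78.        ]
```

```bash
python3 -m inch '[[[0,-0.2,-1.0,0,0.3],[0,-0.2,-1.0,0,0.3],[0,-0.2,-1.0,0,0.3],[0,0,0,0,0.3]]]'
python3 - <<'E'
from h import *
goto([0,-8,30]); w=snap('wrist','w8'); mould('w8',None,(150,180,210))
g=cv2.cvtColor(w,cv2.COLOR_BGR2HSV)[...,2]
print(g[100:250:3,330],g[100:250:3,340])
E
```

```text
time: 10.7
position: [0.5762, 0.0855, 0.0336]
tool_rot: [0.465, 0.521, -0.461, 0.546]
ft_force: [-0.4, 4.7, -0.3]
grip_width: 0.0503
t 10.7 jig-frame TCP mm [  0.5 -20.8  33.6] yaw err -0.0023 F jig [ 0.3  4.7 -0.3] M [ 0.93  0.33 -0.12] w 50.3
toolx [ 0.03  -0.019 -0.999]
tool cm [ 0.33 -0.06 -1.29]
150 307 337 [-4.4 43.4] [ 8.7 43.3] mid [ 2.15 43.35]
180 315 315 [-0.9 29.4] [-1.4 29.4] mid [-1.15 29.4 ]
210 262 368 [-26.4  14.9] [24.3 14.2] mid [-1.05 14.55]
[254 140  67  67  64  68  82 137 133 150 146 150 147 160  17  25  28  28
  29  29  29  28  43 153 151 151 149 120  83  46  50  49  53  49  48  50
  50  47  49  52  51  49  48  50  50  49  51  53  53  47] [145  63  67  67  66  65  62  62 140 133 145 150 147 148 149 150 150 146
 146 147 151 153 151 149 149 140 124  63  61  53  52  50  45  52  51  52
  51  49  50  53  52  51  52  52  50  50  50  52  52  49]
```

```bash
python3 -m inch '[[[0,0,-0.7,0,0.3],[0,0,-0.6,0,0.3]]]'
python3 -c "
from h import *
goto([0,-8,30])"
```

```text
time: 10.92
position: [0.5752, 0.0961, 0.0336]
tool_rot: [0.465, 0.521, -0.462, 0.547]
ft_force: [0.5, -6.3, 2.2]
grip_width: 0.0504
t 10.92 jig-frame TCP mm [  1.  -10.2  33.6] yaw err -0.0013 F jig [-0.4 -6.3  2.2] M [-0.93  0.16  0.16] w 50.4
toolx [ 0.031 -0.022 -0.999]
tool cm [ 0.36 -0.11 -0.22]
```

```bash
python3 -m inch '[[[0,0,-0.4,0,0.3]]]'
python3 - <<'E'
from h import *
jig(); w=snap('wrist','w9'); d=snap('side','d9'); s=snap('scene','s9')
def crop(im,u,v,w=100,h=75): return cv2.convertScaleAbs(cv2.resize(im[v:v+h,u:u+w],(400,300),interpolation=cv2.INTER_CUBIC),alpha=1.5,beta=15)
cv2.imwrite('pics/c9.png',np.vstack([np.hstack([crop(s,330,180),crop(d,272,130)]),np.hstack([cv2.resize(w,(480,300)),np.zeros((300,320,3),np.uint8)])]))
E
```

```text
time: 11.0
position: [0.5749, 0.0985, 0.0337]
tool_rot: [0.463, 0.521, -0.462, 0.549]
ft_force: [1.6, -17.9, 1.2]
grip_width: 0.0504
t 11.0 jig-frame TCP mm [ 1.1 -7.8 33.7] yaw err 0.0015 F jig [ -0.9 -18.    1.2] M [-3.    0.1  -0.01] w 50.4
toolx [ 0.031 -0.025 -0.999]
```

View pics/c9.png

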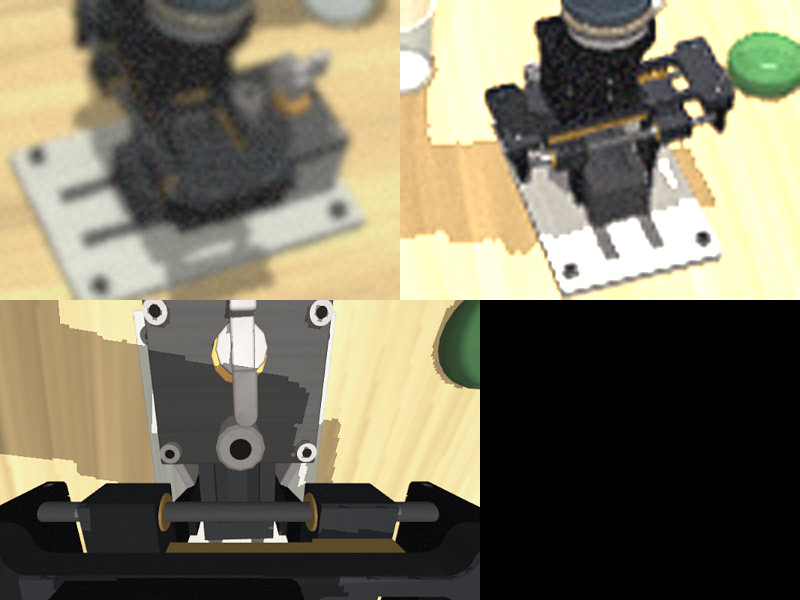

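```bash
python3 -m inch '[[[0,0,0,0,0.65],[0,0,0,0,0.75],[0,0,0,0,0.85],[0,0,1.0,0,0.85],[-2,0,2.0,0,0.85],[-3.5,0,2.0,0,0.85],[-3.5,0,2,0,0.85],[-3.5,0,0,0,0.85]]]' | head -2
python3 -m inch '[[[-3,0,-1,0,0.85],[0,0,0,0,0.85],[0,0,0,0,0.85]]]' | head -2
python3 - <<'E'
from h import *
jig(); w=snap('wrist','w10'); snap('side','d10');snap('scene','s10')
E
```

```text
time: 11.82
position: [0.5742, 0.0304, 0.1539]
time: 12.07
position: [0.5767, 0.0378, 0.1928]
t 12.07 jig-frame TCP mm [ -5.8 -68.1 192.8] yaw err -0.0023 F jig [-0.4  0.5 -0.1] M [-0.05  0.06 -0.03] w 74.1
toolx [ 0.021 -0.021 -1.   ]
```

View pics/w10.png

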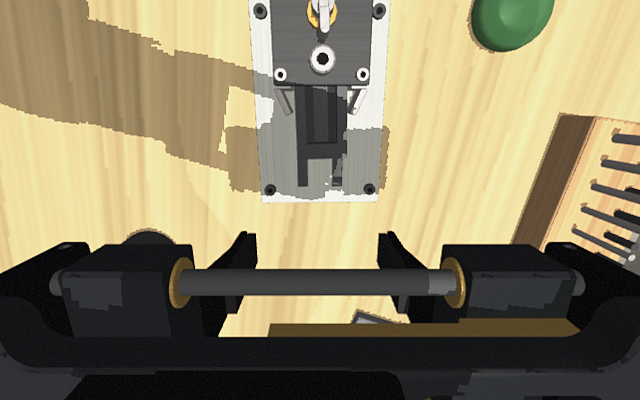

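Run:
```python
from h import *
w=cv2.imread('pics/w10.png'); g=cv2.cvtColor(w,cv2.COLOR_BGR2GRAY); J=R.from_euler('z',JY)
jl=lambda uv,z:(J.inv().apply(onz('w10',uv,z)-JO)*1000).round(1)
print(g[130:175,320])
for v in range(152,164,2): print(v,jl((320,v),.052))
for v in (143,): print('recess -y end (expect -20)',jl((320,v),.052))
for v in (100,115,130):
    u=np.arange(290,356); print(v,g[v,290:356])
print('plate edge y(-95):',jl((320,202),.012),'bush',jl((322,58),.1),'bridge front',jl((300,85),.074))
# wing masks
crop=cv2.resize(w[0:80,270:370],(800,640));
```

```text
[ 60  60  63  60  63  59  60  61  60  62  61  57  31  39  50  60  61  60
  58  58  61  61  61  58  58  60  58  52  78 133 155 152 151 152 153 150
 151 152 152 152 154 152 151 152 151]
152 [ -0.4 -28.8  52. ]
154 [ -0.4 -30.8  52. ]
156 [ -0.4 -32.9  52. ]
158 [ -0.4 -34.9  52. ]
160 [ -0.4 -36.9  52. ]
162 [ -0.4 -38.9  52. ]
recess -y end (expect -20) [ -0.4 -19.9  52. ]
100 [156 155 154 161 117  70  58  61  63  63  61  67  65  62  62  46  47  49
  45  49  52  47  46  59  62  62  65  64  65  63  62  62  63  63  63  64
  65  60  46  47  48  43  43  46  49  46  37  58  64  63  63  63  63  55
  55  52  32 195 255 200 148 104  76  74  70  57]
115 [158 156 152 151 162 100  57  59  62  59  60  63  61  63  64  54  46  50
  48  46  47  47  46  49  61  62  60  64  63  61  62  63  59  61  63  61
  64  59  50  45  48  47  47  47  45  43  35  58  64  62  61  63  61  63
  63  55  42 199 254 253 252 241 236 207 212 225]
130 [150 153 151 151 154 143  84  53  61  61  60  59  59  60  58  62  51  48
  48  47  49  48  48  46  56  60  59  62  59  63  60  62  58  62  64  61
  60  64  49  46  45  46  46  44  51  49  32  53  63  60  62  60  63  60
  55  47 121 150 151 142 141 139 142 149 153 149]
plate edge y(-95): [  0.8 -94.8  12. ] bush [ -0.2  49.6 100. ] bridge front [-18.2  32.2  74. ]
```

Mould outer end measured at jig y = -34.9 mm and recess end at -19.9 mm: home (expected -35/-20), x mid about -0.4 mm. Now the wing.

```bash
python3 -m inch '[[[0,0.3,-2.2,0,0.85],[0,0.3,-2.7,0,0.85],[0,0.2,-2.7,0,0.85],[0,0,-2.7,0,0.85],[0,0,0,0,0.85],[0,0,0,0,0.85]]]' | head -2
python3 - <<'E'
from h import *
jig(); w=snap('wrist','w11'); s=snap('scene','s11'); d=snap('side','d11')
J=R.from_euler('z',JY); P=lambda f,x,y,z:proj(f,[J.apply([x/1000,y/1000,z])+JO])[0]
uv=P('w11',0,85,.11); print('axis px',uv,'bush px',P('w11',0,49,.1), 'd10',P('d10',0,85,.11),'s10',P('s10',0,85,.11))
u,v=uv.astype(int); u0,v0=max(0,u-70),max(0,v-60)
c=cv2.resize(w[v0:v0+120,u0:u0+140],(700,600),interpolation=cv2.INTER_CUBIC)
d10=cv2.imread('pics/d10.png');s10=cv2.imread('pics/s10.png')
def cr(im,p): 
    u,v=p.astype(int); print('crop',u-12,v-12); return cv2.resize(im[v-12:v+13,u-12:u+13],(300,300),interpolation=cv2.INTER_CUBIC)
print('wcrop',u0,v0,c.shape)
right=np.vstack([cr(d10,P('d10',0,85,.11)),cr(s10,P('s10',0,85,.11))])
cv2.imwrite('pics/c11.png',np.hstack([cv2.resize(c,(500,600)),right]))
E
```

```text
time: 12.72
position: [0.5635, 0.1433, 0.1767]
t 12.72 jig-frame TCP mm [ -3.8  38.3 176.7] yaw err -0.005 F jig [-0.3  0.  -0.1] M [-0.09  0.05  0.02] w 74.1
toolx [-0.005 -0.021 -1.   ]
axis px [322.75389295 157.19536128] bush px [322.59214516 198.93919   ] d10 [316.01784633 139.82760707] s10 [403.88129893 197.49184034]
wcrop 252 97 (600, 700, 3)
crop 304 127
crop 391 185
```

View pics/c11.png

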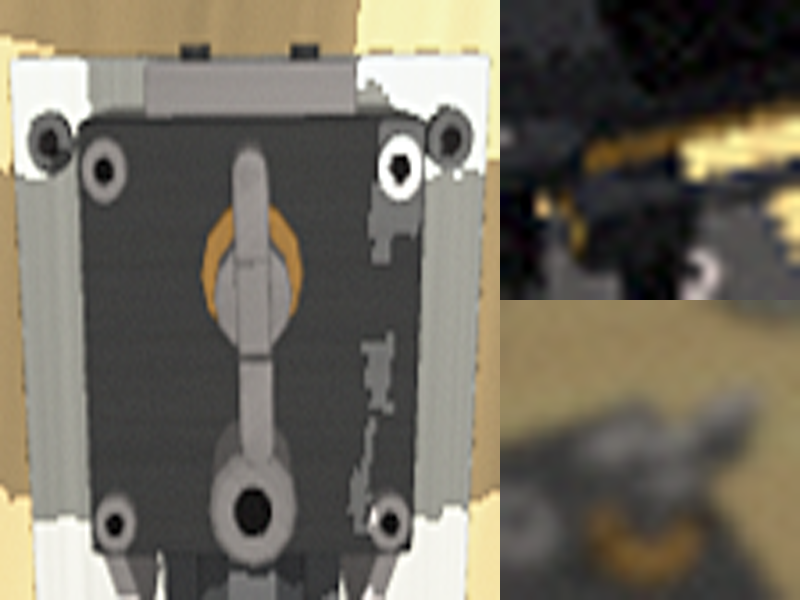

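Run:
```python
from h import *
from scipy.optimize import brentq
J=R.from_euler('z',JY); jf=lambda P:(J.inv().apply(P-JO)*1000).round(1)
a,b=(321.7,126.0),(324.,190.2)
h=brentq(lambda z:np.linalg.norm(onz('w11',a,z)-onz('w11',b,z))-.046,.05,.2); print('top z by length',h)
for z in(.105,.11,.115,.12):
    A,B=jf(onz('w11',a,z)),jf(onz('w11',b,z)); print(z,A,B,(A+B)/2,'len',np.linalg.norm(A-B).round(1),'ang of wing from jig y',np.arctan2(-(A-B)[0],(A-B)[1]).round(3))
for q in((411.7,193.3),(411.8,192.5)):
    p,e=tri(('w11',a),('s10',q)); print('tri',jf(p),e)
# width of wing px
w=cv2.imread('pics/w11.png'); hsv=cv2.cvtColor(w,cv2.COLOR_BGR2HSV)
for v in(132,140,172,180): print(v,w[v,312:336].mean(axis=1).round(0).astype(int))
print(robot.get_obs()['q'].round(3))
```

```text
top z by length 0.12097783503041613
0.105 [ -0.7 107.4 105. ] [  1.1  57.9 105. ] [  0.2   82.65 105.  ] len 49.5 ang of wing from jig y 0.036
0.11 [ -0.8 107.7 110. ] [  1.   59.3 110. ] [1.00e-01 8.35e+01 1.10e+02] len 48.4 ang of wing from jig y 0.037
0.115 [ -0.8 108.  115. ] [  0.9  60.7 115. ] [5.000e-02 8.435e+01 1.150e+02] len 47.3 ang of wing from jig y 0.036
0.12 [ -0.9 108.3 120. ] [  0.8  62.1 120. ] [-5.00e-02  8.52e+01  1.20e+02] len 46.2 ang of wing from jig y 0.037
tri [ -1. 108. 117.] 0.00048350016267081626
tri [ -1.2 108.  120. ] 0.0009307650923913562
132 [ 64  66  65  65  54 119 139 133 137 141 142 143 142 154 122  73  60  65
  63  65  63  66  65  67]
140 [ 62  67  97 121 123 116 137 149 147 148 147 149 145 152 143 129 124 126
 107  75  61  64  64  64]
172 [ 64  66  63  64  64  61  56 119 138 140 141 143 144 145 149 155  92  58
  62  64  65  66  64  67]
180 [ 62  64  61  61  62  65  54 115 146 147 141 144 143 144 144 149  96  59
  62  64  61  61  63  63]
[ 0.065  0.543  1.592 -0.025  1.012 -0.058]
```

```bash
python3 -m inch '[[[0,0.2,-1.6,0,0.6],[0,0.2,-1.7,0,0.6],[0.8,0,-1.4,0,0.6],[1.5,0,0,0,0.6],[1.5,0,0,0,0.6],[0,0,0,0,0.6]]]' | head -2
python3 -c "
from h import *
goto([0,85,107])"
```

```text
time: 13.37
position: [0.564, 0.184, 0.1359]
t 13.37 jig-frame TCP mm [  2.5  78.5 135.9] yaw err -0.0165 F jig [-1.4  0.3 -0.2] M [-0.04  0.06  0.03] w 53.1
toolx [-0.002 -0.022 -1.   ]
tool cm [ 2.87 -0.25 -0.71]
```

```bash
python3 -m inch '[[[0.2,-0.6,-0.8,-0.03,0.6],[1.0,0,0,0,0.6],[0,0,0,0,0.6]]]' | head -2
python3 -c "
from h import *
goto([0,85,107])"
```

```text
time: 13.62
position: [0.5564, 0.1902, 0.1224]
t 13.62 jig-frame TCP mm [ -4.1  85.6 122.4] yaw err 0.0145 F jig [ 0.4 -0.1 -1.4] M [-0.09  0.07  0.01] w 52.2
toolx [-0.003 -0.023 -1.   ]
tool cm [1.54 0.42 0.04]
```

```bash
python3 -m inch '[[[0.8,0.45,0,-0.02,0.5],[0.7,0,0,0,0.5],[0,0,0,0,0.5]]]' | head -2
python3 -c "
from h import *
goto([0,85,106])"
```

```text
time: 13.87
position: [0.5617, 0.1905, 0.1068]
t 13.87 jig-frame TCP mm [  1.3  85.2 106.8] yaw err 0.0366 F jig [-0.4  0.6 -0.1] M [-0.08 -0.01 -0.01] w 44.6
toolx [-0.001 -0.023 -1.   ]
tool cm [ 0.08 -0.13  0.01]
```

```bash
cat > lg.py <<'E'
from h import *
o=robot.get_obs(); M=R.from_quat(o['tool_rot']).as_matrix(); J=R.from_euler('z',JY)
yaw=np.arctan2(M[1,1],M[0,1])-JY; yaw=(yaw+1)%(2*np.pi)-1 if yaw>1 else yaw
p=(J.inv().apply(o['position']-JO)*1000).round(1)
print(f"{o['time']:.2f} cw {-yaw:.3f} q6 {o['q'][5]:.3f} Mz {o['moment'][2]:.3f} tq6 {o['joint_torque'][5]:.3f} p {p} F {o['ft_force'].round(1)} w {o['grip_width']*1000:.1f} tx {M[:2,0].round(3)}")
E
python3 -m inch '[[[0,0,0,0,0],[0,0,0,0,0],[0,0,0,0,0],[0,0,0,0,0],[0,0,0,0,0],[0,0,0,0,0]]]' 30 >/dev/null; python3 lg.py
for i in 1; do
python3 -m inch '[[[0.03,0,0,0.08,0]]]' >/dev/null; python3 lg.py
python3 -m inch '[[[0.03,0,0,0.08,0]]]' >/dev/null; python3 lg.py
python3 -m inch '[[[0.03,0,0,0.08,0]]]' >/dev/null; python3 lg.py
python3 -m inch '[[[0.03,0,0,0.08,0]]]' >/dev/null; python3 lg.py
done
```

```text
14.37 cw -0.036 q6 -0.012 Mz -0.032 tq6 -0.001 p [  0.3  84.7 106.9] F [-0.3 -0.5 -1.6] w 15.5 tx [-0.004 -0.024]
14.45 cw 0.044 q6 0.069 Mz 0.134 tq6 -0.888 p [  0.3  84.7 106.8] F [ 0.3 -0.2 -0.9] w 15.6 tx [-0.004 -0.024]
14.53 cw 0.127 q6 0.152 Mz 0.116 tq6 -0.533 p [  0.3  84.7 106.6] F [-0.2 -0.5 -1.1] w 15.8 tx [-0.003 -0.024]
14.62 cw 0.211 q6 0.236 Mz 0.135 tq6 -0.528 p [  0.3  84.7 106.4] F [-1.4 -0.7 -0.5] w 15.7 tx [-0.003 -0.024]
14.70 cw 0.294 q6 0.320 Mz 0.185 tq6 -0.516 p [  0.3  84.8 106.1] F [-0.2 -0.5 -0.8] w 15.6 tx [-0.003 -0.024]
```

```bash
python3 -m inch '[[[0,0,0,0,0.4],[0,0,0,0,0.4],[-0.7,0,0,0,0.4],[0,0,0,0,0.4]]]' >/dev/null; python3 lg.py
python3 - <<'E'
from h import *
w=snap('wrist','w12'); J=R.from_euler('z',JY)
p=proj('w12',[J.apply([x/1000,y/1000,z])+JO for x,y,z in((0,85,.12),(0,49,.1),(7,107,.12),(-7,63,.12))]); print(p)
cv2.imwrite('pics/c12.png',cv2.resize(w[130:280,220:420],(800,600),interpolation=cv2.INTER_CUBIC))
E
```

```text
15.03 cw 0.291 q6 0.316 Mz -0.003 tq6 0.002 p [  1.4  85.  114.1] F [0.3 0.2 0.5] w 31.7 tx [ 0.    -0.024]
[[315.78716874 262.10577795]
 [331.41897951 292.65612609]
 [316.44097415 224.02001168]
 [315.18809451 297.00331914]]
```

View pics/c12.png

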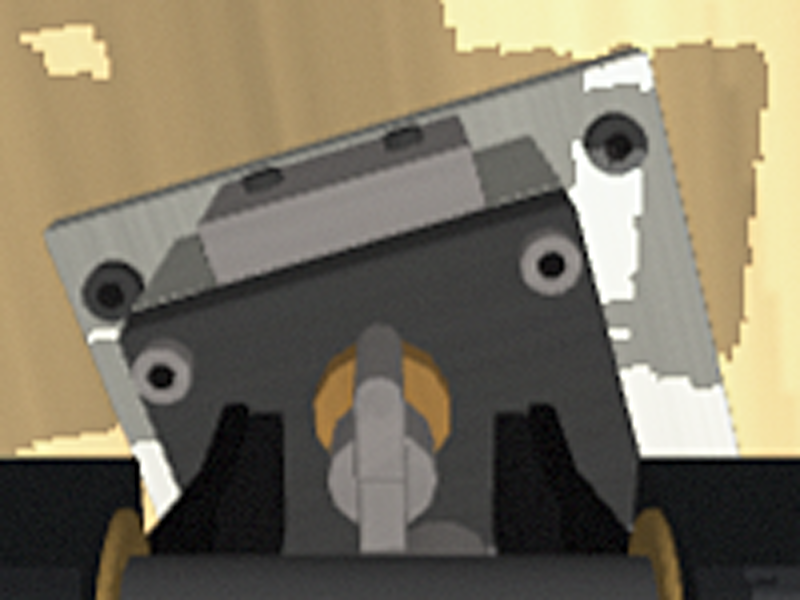

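```bash
python3 -m inch '[[[0,0,0,0,0],[0,0,0,0,0],[0,0,0,0,0],[0,0,0,0,0],[0,0,0,0,0]]]' 30 >/dev/null; python3 lg.py
python3 -m inch '[[[0.03,0,0,0.08,0]]]' >/dev/null; python3 lg.py
```

```text
15.50 cw 0.290 q6 0.315 Mz 0.004 tq6 -0.006 p [  0.4  85.2 114.1] F [-0.1  0.6  1.4] w 13.7 tx [-0.002 -0.023]
15.58 cw 0.370 q6 0.395 Mz 0.152 tq6 -0.897 p [  0.5  85.2 114. ] F [-0.7  0.8  2.1] w 13.6 tx [-0.001 -0.023]
```

```bash
python3 -m inch '[[[0,0,0,0,0.3],[0,0,0,0,0.3],[-0.7,0,0,0,0.3],[0,0,0,0,0],[0,0,0,0,0],[0,0,0,0,0],[0,0,0,0,0],[0,0,0,0,0]]]' 40 >/dev/null; python3 lg.py
python3 -m inch '[[[0.03,0,0,0.08,0]]]' >/dev/null; python3 lg.py
```

```text
16.25 cw 0.365 q6 0.390 Mz 0.129 tq6 0.107 p [  0.6  85.4 121.6] F [-0.4  0.2 -0.8] w 5.9 tx [-0.001 -0.023]
16.33 cw 0.445 q6 0.470 Mz 0.101 tq6 -0.902 p [  0.7  85.4 121.4] F [-0.2  0.2  1.4] w 6.0 tx [-0.001 -0.024]
```

```bash
python3 -m inch '[[[0.025,0,0,0.06,0]]]' >/dev/null; python3 lg.py
python3 -m inch '[[[0.025,0,0,0.06,0]]]' >/dev/null; python3 lg.py
python3 -m inch '[[[0.025,0,0,0.06,0]]]' >/dev/null; python3 lg.py
python3 -m inch '[[[0.025,0,0,0.06,0]]]' >/dev/null; python3 lg.py
python3 -m inch '[[[0.025,0,0,0.06,0]]]' >/dev/null; python3 lg.py
```

```text
16.42 cw 0.508 q6 0.533 Mz 0.175 tq6 -0.281 p [  0.7  85.3 121.2] F [-0.9 -0.9  2.3] w 6.1 tx [-0.001 -0.024]
16.50 cw 0.570 q6 0.596 Mz 0.145 tq6 -0.363 p [  0.7  85.3 121. ] F [0.7 0.7 0.9] w 5.9 tx [-0.001 -0.024]
16.58 cw 0.632 q6 0.659 Mz 0.194 tq6 -0.353 p [  0.8  85.3 120.9] F [1.3 0.7 0.7] w 5.9 tx [-0.    -0.024]
16.67 cw 0.695 q6 0.721 Mz 0.105 tq6 -0.355 p [  0.8  85.3 120.8] F [-1.1  0.   1.1] w 6.1 tx [-0.    -0.024]
16.75 cw 0.757 q6 0.784 Mz 0.145 tq6 -0.355 p [  0.8  85.2 120.6] F [-1.1 -0.3  0.6] w 5.9 tx [-0.    -0.025]
```

```bash
python3 -m inch '[[[0.025,0,0,0.06,0]]]' >/dev/null; python3 lg.py
python3 -m inch '[[[0.025,0,0,0.06,0]]]' >/dev/null; python3 lg.py
python3 -m inch '[[[0.025,0,0,0.06,0]]]' >/dev/null; python3 lg.py
python3 -m inch '[[[0.025,0,0,0.06,0]]]' >/dev/null; python3 lg.py
```

```text
16.83 cw 0.819 q6 0.846 Mz 0.102 tq6 -0.354 p [  0.9  85.2 120.4] F [0.4 0.3 2.2] w 6.1 tx [-0.    -0.025]
16.92 cw 0.882 q6 0.909 Mz 0.096 tq6 -0.354 p [  0.9  85.2 120.3] F [-0.1 -0.1  0.5] w 5.9 tx [-0.    -0.025]
17.00 cw 0.944 q6 0.971 Mz 0.140 tq6 -0.354 p [  0.9  85.2 120.1] F [0.3 0.1 0. ] w 6.1 tx [-0.    -0.025]
17.08 cw 1.006 q6 1.034 Mz 0.189 tq6 -0.353 p [  0.9  85.1 119.9] F [-0.8 -0.7  1.6] w 5.8 tx [ 0.    -0.026]
```

```bash
python3 -m inch '[[[0.025,0,0,0.06,0]]]' >/dev/null; python3 lg.py
```

```text
17.17 cw 1.069 q6 1.097 Mz 0.144 tq6 -0.353 p [  0.9  85.1 119.8] F [0.2 0.4 1.4] w 5.7 tx [ 0.    -0.026]
```

```bash
python3 -m inch '[[[0.025,0,0,0.06,0]]]' >/dev/null; python3 lg.py
python3 -m inch '[[[0.025,0,0,0.06,0]]]' >/dev/null; python3 lg.py
python3 -m inch '[[[0.025,0,0,0.06,0]]]' >/dev/null; python3 lg.py
python3 -m inch '[[[0.025,0,0,0.06,0]]]' >/dev/null; python3 lg.py
```

```text
17.25 cw 1.131 q6 1.159 Mz 0.107 tq6 -0.353 p [  0.9  85.  119.6] F [-0.3  0.5  1.2] w 6.2 tx [ 0.    -0.026]
17.33 cw 1.193 q6 1.222 Mz 0.104 tq6 -0.352 p [  0.9  85.  119.5] F [-0.6  0.8  0.9] w 6.1 tx [ 0.    -0.026]
17.42 cw 1.255 q6 1.284 Mz 0.161 tq6 -0.352 p [  0.9  84.9 119.3] F [-0.8 -0.1  0.8] w 5.7 tx [ 0.    -0.027]
17.50 cw 1.318 q6 1.347 Mz 0.141 tq6 -0.351 p [  0.9  84.9 119.2] F [-0.5  0.2  1.5] w 5.6 tx [ 0.    -0.027]
```

```bash
python3 -m inch '[[[0.025,0,0,0.06,0]]]' >/dev/null; python3 lg.py
python3 -m inch '[[[0.025,0,0,0.06,0]]]' >/dev/null; python3 lg.py
python3 -m inch '[[[0.025,0,0,0.06,0]]]' >/dev/null; python3 lg.py
python3 -m inch '[[[0.025,0,0,0.06,0]]]' >/dev/null; python3 lg.py
```

```text
17.58 cw 1.380 q6 1.409 Mz 0.150 tq6 -0.340 p [  0.9  84.9 119. ] F [-1.3  0.6  1.7] w 6.0 tx [ 0.    -0.027]
17.67 cw 1.442 q6 1.472 Mz 0.165 tq6 -0.327 p [  1.   84.8 118.9] F [-0.3 -0.3  2. ] w 6.0 tx [ 0.    -0.027]
17.75 cw 1.505 q6 1.534 Mz 0.184 tq6 -0.315 p [  0.9  84.8 118.8] F [-0.7  0.2  1.4] w 6.0 tx [ 0.    -0.028]
17.83 cw 1.567 q6 1.597 Mz 0.161 tq6 -0.302 p [  0.9  84.8 118.7] F [1.4 0.5 1.8] w 6.2 tx [ 0.    -0.028]
```

Torque broke upward at cw ≈ 1.326 rad (slope ≈ 0.20 N m/rad, as specified), so the target is ≈ 1.76 rad.

```bash
python3 -m inch '[[[0.025,0,0,0.06,0]]]' >/dev/null; python3 lg.py
python3 -m inch '[[[0.025,0,0,0.06,0]]]' >/dev/null; python3 lg.py
python3 -m inch '[[[0.025,0,0,0.065,0]]]' >/dev/null; python3 lg.py
python3 -m inch '[[[0,0,0,0,0],[0,0,0,0,0]]]' >/dev/null; python3 lg.py
```

```text
17.92 cw 1.629 q6 1.659 Mz 0.198 tq6 -0.290 p [  0.9  84.7 118.6] F [-0.4  0.5  1.7] w 6.0 tx [ 0.    -0.028]
18.00 cw 1.691 q6 1.721 Mz 0.235 tq6 -0.277 p [  0.9  84.7 118.5] F [-0.1  0.3  1.1] w 6.0 tx [ 0.    -0.028]
18.08 cw 1.758 q6 1.789 Mz 0.174 tq6 -0.329 p [  0.9  84.7 118.4] F [-0.3  0.6  1.3] w 6.1 tx [ 0.    -0.029]
18.25 cw 1.756 q6 1.788 Mz 0.158 tq6 0.220 p [  0.9  84.6 118.4] F [-0.9 -0.2  0.9] w 6.1 tx [ 0.    -0.029]
```

```bash
python3 -m inch '[[[0,0,0,0,0.15],[0,0,0,0,0.2],[0,0,0,0,0.25],[-1.5,0,0,0,0.25],[-3,0,0,0,0.3],[-3,0,0,0,0.3],[0,0,0,0,0.3],[0,0,0,0,0.3]]]' >/dev/null; python3 lg.py
python3 - <<'E'
from h import *
w=snap('wrist','w13');s=snap('scene','s13');d=snap('side','d13'); J=R.from_euler('z',JY)
jl=lambda f,uv,z:(J.inv().apply(onz(f,uv,z)-JO)*1000).round(1)
P=lambda f,x,y,z:proj(f,[J.apply([x/1000,y/1000,z])+JO])[0]
print('axis px',P('w13',0,85,.115),'mould end px',P('w13',0,-35,.052),'d13 mould end',P('d13',0,-35,.052))
# mould end in side view: column profile along slot centre line
g=cv2.cvtColor(d,cv2.COLOR_BGR2GRAY)
for y in range(-24,-46,-2): u,v=P('d13',0,y,.052); print(y,int(g[int(round(v)),int(round(u))]),end='; ')
# moved things: compare with first pictures away from arm
a=cv2.imread('pics/d0.png');diff=cv2.absdiff(cv2.GaussianBlur(a,(5,5),0),cv2.GaussianBlur(d,(5,5),0)).max(2)>60
n,l,st,c=cv2.connectedComponentsWithStats(diff.astype(np.uint8)); print([tuple(x) for x in st[1:] if x[4]>40])
# wing mask around axis in wrist view
u,v=P('w13',0,85,.115).astype(int); g=cv2.cvtColor(w,cv2.COLOR_BGR2GRAY); 
sub=cv2.resize(g[max(0,v-36):v+36,u-36:u+36],(24,24),interpolation=cv2.INTER_AREA); print(); print('\n'.join(' '.join('%3d'%x for x in r) for r in sub))
E
```

```text
18.92 cw 1.753 q6 1.780 Mz 0.006 tq6 0.004 p [-1.000e-01  8.650e+01  1.937e+02] F [-0.9  0.4 -0.7] w 25.9 tx [-0.005 -0.029]
axis px [316.90589385 209.95947147] mould end px [429.03222037 169.29225357] d13 mould end [327.07457772 176.33821379]
-24 70; -26 70; -28 73; -30 77; -32 66; -34 66; -36 28; -38 28; -40 31; -42 38; -44 38; [(np.int32(196), np.int32(0), np.int32(43), np.int32(67), np.int32(1598)), (np.int32(235), np.int32(0), np.int32(101), np.int32(128), np.int32(3814)), (np.int32(283), np.int32(0), np.int32(27), np.int32(12), np.int32(150)), (np.int32(105), np.int32(20), np.int32(8), np.int32(26), np.int32(69)), (np.int32(97), np.int32(75), np.int32(54), np.int32(75), np.int32(2462)), (np.int32(140), np.int32(90), np.int32(95), np.int32(101), np.int32(2631)), (np.int32(64), np.int32(130), np.int32(19), np.int32(22), np.int32(221)), (np.int32(161), np.int32(139), np.int32(153), np.int32(45), np.int32(2820)), (np.int32(314), np.int32(161), np.int32(21), np.int32(25), np.int32(342)), (np.int32(85), np.int32(165), np.int32(9), np.int32(12), np.int32(74)), (np.int32(92), np.int32(
[... 1804 characters left out ...]
  57  59  59  60  64  81  80
221 221 221 221 218 120  59  59  59  59  55 131 136 118  57  59  59  58  59  58  60  59  58  59
225 226 224 222 212 160  56  66  79  64  56 126 134 118  56  58  59  59  59  59  59  58  58  65
140  76 165 220 215 207  56 117 123 114  59 117 129 118  57  59  58  55  65  74 109 119  90  43
 36  11  33  36  32 160  80 107  10 112  68  87 126 106  72  90 109 124 201 141  33  40  22   9
  4  12  16  16  14 161 102 122 111 143 136 171 140 139 146 147 146 141 224 137  15  20  15  11
  9   9  18  19  13 160 213 205 221 224 227 230 155 148 148 147 148 142 224 137  16  17  17  10
 11  13  18  18  15 162 226 225 225 224 224 228 153 147 147 148 146 144 199 137  15  17  19  11
```

```bash
python3 -c "
from h import *
print(robot.hand_in())"
```

```text
the job is handed in; nothing more can be done
None
```

I loaded the graphite mould into the jig, clamped it with the winged screw and handed the job in at about 19 s on the robot's clock. No verdict was reported.

**Loading:** I lifted the dark-grey mould and set it on the base plate. I then took it again near its outer end and slid it in plain end first until it met the stop. The highest force I read during the push was about 18 N, against the 40 N limit.

**Clamping:** The torque began to rise at 1.326 rad of turn and grew by about 0.20 N m per rad, which is within the stated range. I stopped at about 1.757 rad, which is 24.7° past first touch. That should be about 34 N of clamp load, worked out from the turn because the load itself could not be measured.

**Last checks:**
- **Mould:** its outer end was at jig y = -34.9 mm after I let go (-35 expected). It was still between -34 and -36 mm after clamping, and I did not re-measure squareness or sideways position then.
- **Wings:** after release they were still where I left them.
- **Robot:** the gripper stood about 75 mm above the wings with no contact force.
- **Bench:** the before-and-after side view changed only at the arm, its shadow, the jig and the mould's old place.

**What went wrong on the way:**
- **Nose-down grip:** the mould sagged nose-down in the first grasp and touched the plate with about 20 N before I let go and re-gripped.
- **Hub grip:** my first two pinches of the wings caught the hub (15.5 and 13.7 mm wide). I moved up to the wings themselves, which measured 6 mm between the jaws instead of the stated 7 mm.
- **Torque sign:** the last joint's torque reading moved in the opposite direction to the wrist moment. I used where its slope changed, and the noisier wrist moment agreed.

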